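# Tuck a soap gift box shut

## Task

Close the open white cardboard gift box that holds two soaps: fold its lid over, fold the flap on the lid's front edge inwards past square, and press the lid down flat so that the flap goes in behind the box's front wall and its edge is caught beneath the turned-in lip. Do it all by pushing and pressing with the fingertips: do not lift, tip, crush or shove the box from its place, and leave everything round it where it is.

Things in the scene. Friction and masses are not known exactly. Their poses are not given: they have to be found in the camera images.
- gift_box: The open white cardboard box, loose on the table, 112 mm deep (its x) by 164 mm wide (its y), walls 44 mm high, 3 mm thick; 0.7 kg with the two soaps that sit fast in it (tops 38 mm above the table). Origin at the centre of its underside, z up; its front looks along its own -x, towards the robot but turned up to 60 degrees either way; its lid hinges on the top edge of the back wall, x = +56 mm.
- box_lid (a joint): Angle of the lid above closed, rad: 0 lies flat on the box, 1.57 stands upright, at most 2.1 leaning back away from the front. A stiff crease: the lid stays where it is left; about 0.5 N at its front edge moves it. Panel 98 mm from hinge to front crease, 164 mm wide, 2.5 mm thick.
- box_flap (a joint): Bend of the tuck flap against the lid, rad: 0 in line with it, 1.57 square to it, at most 1.87 folded in past square. Stays where it is left; about 0.4 N at its edge moves it. 26 mm from crease to edge, 126 mm wide, 2.4 mm thick. Bent to 1.75 or more before the lid goes down, it clears the lip; bent less it lands on the lip or outside. Tucked and shut it reads about 1.3.
- lid_hinge (a point): Middle of the lid's hinge line on the box, 45 mm above the box's underside at x = +56 mm; axes those of the box.
- crease_mid (a point): Middle of the crease between lid and flap; turns with the flap: its -x points from the crease to the flap's free edge, its z out of the flap's outer face (the face that a finger pushes to fold it in).
- flap_edge (a point): Middle of the flap's free edge, 26 mm from the crease; axes as crease_mid. When tucked it is about 50 mm in front of the box's centre and 20 mm above its underside.
- lip_mid (a point): The top of the front wall turns inwards as a flat lip 8 mm deep, 2.5 mm thick. This point: midway along its inner edge line, at its upper face, 44 mm above the box's underside, 45 mm in front of its centre; axes those of the box. A thumb notch 40 mm wide interrupts lip and upper wall here (wall 22 mm high).
- slot_mid (a point): Middle of the slot just behind the lip into which the flap goes, 11 mm wide front to back, at the height of the rim (44 mm); 39 mm in front of the box's centre; axes those of the box. Its rear side is a card slope that leads the flap's edge down and forwards, out beneath the lip, as the lid is pressed flat.
- soap_beside_left: round olive dahlia-petal soap, 75 mm across, 35 mm high, loose on the table about 0.15 m to the left of the open box (box +y); origin at the centre of its underside. Bystander.
- soap_beside_right: round grey-mauve rose soap, 69 mm across, 34 mm high, loose on the table about 0.15 m to the right of the open box; origin at the centre of its underside. Bystander.
- dial_timer: white round kitchen timer with a red bar on its dial, 61 mm across, 42 mm high, left of the work; origin at the centre of its underside. Bystander.
- soap_flute: heart-shaped mauve soap with fluted sides, 57x65 mm, 37 mm high, loose near the robot in front of the work; origin at the centre of its underside. Bystander.
- probe_thermometer: steel dial probe thermometer lying flat, 143 mm long, 8 mm high, near the front right; origin under its middle. Bystander.

How it is judged:
By the outcome, as a careful person would: the job done as asked, in the order asked, and still so for the second after the job is handed in, with the robot touching nothing.
It also fails if it takes over 45 s, if anything falls off the work surface, if the arm or the gripper's body presses on something with over 40 N, if the wrist force passes 120 N, or if a joint passes its speed limit or range.

## Robot

A 7-joint arm with a two-finger parallel gripper is mounted at the origin on a cart in front of the work surface, level with it; the furniture and walls round the work are solid. World frame = base frame: x ahead of the robot, y to its left, z up, the work surface at z = 0. Lengths are in m, angles in rad, forces in N, time in s.
With the tool pointing down it reaches from about 0.4 to 0.85 m from the base axis. Payload 10.4 kg.
Tool frame: the origin (TCP) lies at the very end of the fingers, on their centre line; the grasp point (between the pads) lies 19 mm behind it; z points along the fingers, y is the line along which they close (so a half turn about z gives the same grasp; the last joint's range is limited). The gripper opens to 87 mm and grips with 3 to 60 N. Pads are 19 mm wide; open, the fingers measure 117 mm over their backs; the gripper's body (75 mm by 190 mm) begins 51 mm behind the grasp point.
Start: joints at [-1.165, 0.332, -0.065, 1.46, 0.022, 1.35, -0.088], TCP at [0.26, 0.568, 0.223] pointing down, gripper open.
Joint ranges: [-2.6, 2.6], [-0.5, 2.12], [-1.47, 1.34], [0.16, 2.42], [-1.27, 4.41], [0.06, 2.06], [-2.6, 2.6]. Speed limits (rad/s): [2.22, 2.22, 2.79, 2.79, 3.14, 3.14, 3.14].

## Interface

Orientations are given as a unit quaternion [x, y, z, w].
In Python, from bench import r gives the robot as it stands.
- The arm moves only by the shell command python3 -m crank 'ROWS' [FORCE]. ROWS is JSON, a list that holds one entry, the list of rows, each a list of 5 numbers: the shift along the tool's x, y, z in mm, then the turn about the tool's z in degrees, then the opening, from -1 (shut) to 1 (fully open). A call has 1 to 20 rows; each row is the pose to reach, as a shift and turn from the pose commanded when the call began, along the tool's axes at that moment; what a row does not reach only later rows make up. A row lasts 1/10 s, in which the tool goes at most 50 mm and 8.59 degrees, less where a joint would pass 70% of its speed; a pose out of reach is approached as far as the arm can. A call with a gripper value outside its range is refused whole. The fingers move at their own pace and stop on an object; FORCE is the grip in N (left out, the last holds). Time passes only in rows, so rows that repeat a pose let the fingers close. It gives the time, the measured TCP pose, the force, the opening and the grip force at its end, in the units of the state.
- r.read_state(): the state, without advancing time (a new reading comes with each control period).
- r.camera(name): name is "scene" or "top" or "wrist"; returns a dict with "image" (384x512x3 uint8, red, green, blue), "vfov" (degrees; the focal length in pixels is half the picture's height over the tangent of half this angle, whatever the lens; pixels are square), "cx", "cy" (the principal point, pixels), "eye" and "attitude" of the camera in the world. Camera axes: x right, y down, z forward; pixel columns grow to the right and rows downward; lengths in m; the calibration is good to about 2 mm. A picture is of the moment at which its call begins. There is no depth.
- r.close_job(): hands the job in; it is judged then, once.
The state is a dict: "time": time; "joint_positions": joint angles; "joint_vel": joint speeds; "joint_torque": joint torques, N m; "ee_pos": TCP position; "eef_rot": TCP orientation; "ft_force": force on the tool from outside, world axes, zero at the start; "torque": the same for the moment, N m; "width": finger opening in m; "grip_force": force on a finger pad.
Only numpy, scipy, OpenCV 4.12 (cv2) and the standard library are available. Lean on these libraries where they do the work, as an engineer would, in place of code of your own. Each camera call takes 0.05 s, during which the arm holds its last target. There are 200 camera calls.

## Working session

There is one attempt and no reset: what is moved stays moved. The work goes in short steps, Python scripts to look and compute and a shell command to move; the robot and the scene stay as the last step left them, time stands still between calls to the robot, and variables do not carry over. Pictures are saved under pics/ and viewed, at most 10 in all, crops included, and the job is handed in when it is done.

```bash
mkdir -p pics
cat > h.py <<'E'
import numpy as np,cv2,json
from bench import r
from scipy.spatial.transform import Rotation as R
def cam(n,f=None):
    c=r.camera(n)
    if f: cv2.imwrite('pics/'+f,c['image'][:,:,::-1])
    return c
def att(c):
    a=np.array(c['attitude'],float)
    return a if a.shape==(3,3) else R.from_quat(a).as_matrix()
def ray(c,u,v):
    f=c['image'].shape[0]/2/np.tan(np.radians(c['vfov'])/2)
    return np.array(c['eye']),att(c)@np.array([(u-c['cx'])/f,(v-c['cy'])/f,1])
def onplane(c,u,v,z):
    e,d=ray(c,u,v); return e+d*(z-e[2])/d[2]
def tri(c1,p1,c2,p2):
    e1,d1=ray(c1,*p1);e2,d2=ray(c2,*p2)
    s=np.linalg.lstsq(np.c_[d1,-d2],e2-e1,rcond=None)[0]
    a=e1+s[0]*d1;b=e2+s[1]*d2
    return (a+b)/2,np.linalg.norm(a-b)
def proj(c,p):
    f=c['image'].shape[0]/2/np.tan(np.radians(c['vfov'])/2)
    q=att(c).T@(np.array(p)-c['eye']); return q[:2]/q[2]*f+[c['cx'],c['cy']]
E
python3 - <<'E'
from h import *
a=cam('scene');b=cam('top');
cv2.imwrite('pics/scene.png',cv2.resize(a['image'],None,fx=1.56,fy=1.56)[:,:,::-1])
cv2.imwrite('pics/top.png',cv2.resize(b['image'],None,fx=1.56,fy=1.56)[:,:,::-1])
for c in(a,b): print(c['vfov'],c['cx'],c['cy'],c['eye'],c['attitude'])
s=r.read_state();print(s)
E
```

```text
54.00750530207345 248.3141207584385 186.61283013989728 [-0.04582319 -0.20781029  0.63979774] [ 0.76503324 -0.49462781  0.23106833 -0.34157706]
45.51106195406546 258.37929670211815 192.75598263323593 [0.4344444  0.06101061 1.35048482] [-0.70393203  0.70887509 -0.02922302  0.03349359]
{'time': 0.1, 'joint_positions': array([-1.16460639,  0.33281057, -0.06468646,  1.46083183,  0.02160255,
        1.34989947, -0.08846499]), 'joint_vel': array([ 1.00733489e-03, -2.26753239e-03, -1.41635834e-03, -1.52010443e-03,
       -6.77884727e-04,  1.72350804e-05,  3.15928961e-04]), 'joint_torque': array([ 2.31938197e-03, -6.24538279e+01,  2.53532908e-02, -3.90717208e+01,
       -6.13698852e-02,  3.65076901e-02,  5.91868024e-05]), 'ee_pos': array([0.259728  , 0.56810844, 0.22184446]), 'eef_rot': array([ 2.12735994e-01,  9.77109515e-01, -6.18456199e-04, -1.02642175e-04]), 'ft_force': array([-0.1219641 , -0.67936911,  0.00573457]), 'torque': array([-0.0317024 , -0.00511   ,  0.00790953]), 'grip_force': 0.0, 'width': 0.08681859506486025}
```

View pics/scene.png

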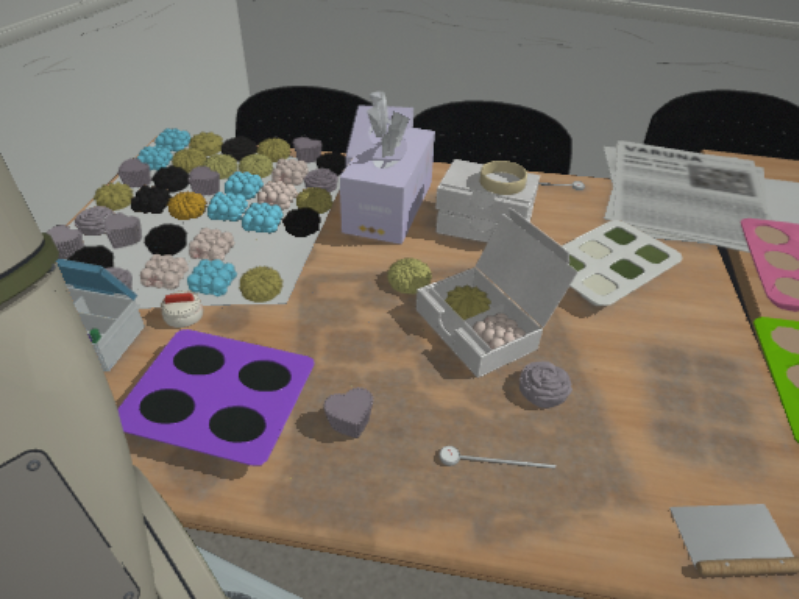

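View pics/top.png

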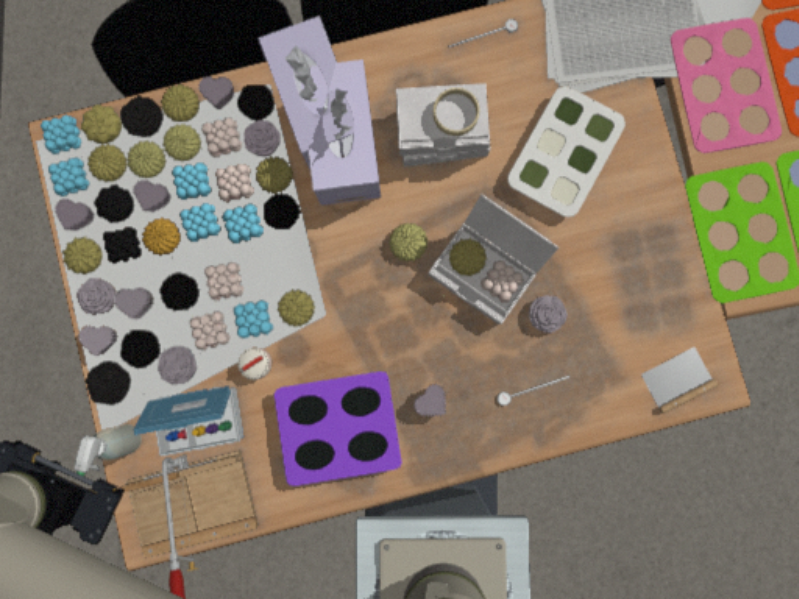

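The box lies right of centre and is turned about 30° with its lid open. I'll zoom in on both views.

Run:
```python
from h import *
a=cv2.imread('pics/scene.png');a=cam('scene')['image'][:,:,::-1];b=cam('top')['image'][:,:,::-1]
A=a[125:245,250:390];B=b[115:215,260:370]
cv2.imwrite('pics/crop.png',np.hstack([cv2.resize(A,(400,343),interpolation=2),cv2.resize(B,(377,343),interpolation=2)]))
```

```text
(no output)
```

View pics/crop.png

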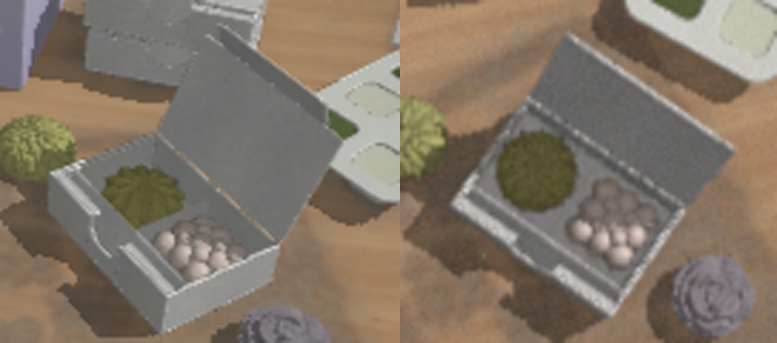

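The crop shows the box rim corners, the hinge line and the lid leaning back, with the flap nearly in line or slightly bent at its top edge. I'll triangulate these points.

Run:
```python
from h import *
a=cam('scene');b=cam('top')
S=lambda p:(250+p[0]/2.857,125+p[1]/2.858);T=lambda p:(260+(p[0]-400)/3.427,115+p[1]/3.43)
P={'FL':((50,175),(455,203)),'FR':((163,293),(612,315)),'HL':((157,135),(528,100)),'HR':((275,243),(683,207)),'CL':((210,35),(570,35)),'CR':((343,140),(733,150))}
Q={}
for k,(s,t) in P.items():
    q,e=tri(a,S(s),b,T(t));Q[k]=q;print(k,q.round(4),round(e,4))
h=[onplane(b,*T(P[k][1]),.044)[:2] for k in('FL','FR','HL','HR')]
print(np.round(h,4))
fl,fr,hl,hr=h;c=sum(h)/4;y=(fl-fr+hl-hr);yaw=np.arctan2(-y[0],y[1]);x=(hl+hr-fl-fr)/2
print('c',c,'yaw',np.degrees(yaw),np.degrees(np.arctan2(x[1],x[0])),'dims',np.linalg.norm(x),np.linalg.norm(y)/2)
ex=np.array([np.cos(yaw),np.sin(yaw)]);ey=np.array([-ex[1],ex[0]])
for k in Q: d=Q[k][:2]-c;print(k,'box',(d@ex).round(4),(d@ey).round(4),Q[k][2].round(4))
# flap candidate edges in scene
for n,p in (('sL',(215,28)),('sR',(328,115)),('sR2',(332,128)),('sL2',(222,40))):
    print(n,S(p))
    e,d=ray(a,*S(p))
    for yy in((.063,) if 'L' in n else (-.063,)):
        # intersect plane box y=yy
        t=(yy-(e[:2]-c)@ey)/(d[:2]@ey);q=e+t*d;print((q[:2]-c)@ex,q[2])
print('axis quat tool',R.from_quat(r.read_state()['eef_rot']).as_matrix().round(3))
```

```text
FL [0.6043 0.0177 0.0394] 0.001
FR [ 0.5086 -0.1112  0.046 ] 0.002
HL [ 0.6922 -0.047   0.0403] 0.0033
HR [ 0.5994 -0.1743  0.0427] 0.0008
CL [ 0.7254 -0.0727  0.1332] 0.0021
CR [ 0.6332 -0.1999  0.1314] 0.0035
[[ 0.6039  0.0174]
 [ 0.509  -0.1125]
 [ 0.6909 -0.0451]
 [ 0.5991 -0.1736]]
c [ 0.60075217 -0.07846009] yaw -35.861569326076385 -34.91444070500079 dims 0.10799606418501143 0.15938495928872504
FL box -0.0534 0.08 0.0394
FR box -0.0555 -0.0806 0.046
HL box 0.0557 0.0791 0.0403
HR box 0.055 -0.0784 0.0427
CL box 0.0977 0.0777 0.1332
CR box 0.0974 -0.0794 0.1314
sL (325.25376268813443, 134.7970608817355)
0.08895061940578275 0.151542964356844
sR (364.8057402870144, 165.23792862141357)
0.09639958464238077 0.14444259549335708
sR2 (366.20581029051453, 169.78656403079077)
0.10523347827488823 0.12847576672977346
sL2 (327.7038851942597, 138.9958012596221)
0.0992986138803735 0.13636541003748648
axis quat tool [[-0.909  0.416 -0.   ]
 [ 0.416  0.909 -0.   ]
 [-0.    -0.    -1.   ]]
```

The box centre is at about (0.601, −0.078), yaw about −36°. The lid is at about 2.0 rad and the flap is bent to roughly 0.8. The sizes agree to within 5 mm. I'll hover over the flap and use the wrist camera.

```bash
cat >> h.py <<'E'
C=np.array([.6008,-.0785]);YAW=np.radians(-35.5)
EX=np.array([np.cos(YAW),np.sin(YAW)]);EY=np.array([-EX[1],EX[0]])
def box2w(x,y,z): return np.r_[C+x*EX+y*EY,z]
def w2box(p): p=np.array(p);return np.r_[(p[:2]-C)@EX,(p[:2]-C)@EY,p[2]]
def shift(x,y,z):
    s=r.read_state();M=R.from_quat(s['eef_rot']).as_matrix()
    d=M.T@(box2w(x,y,z)-s['ee_pos'])*1000
    yt=np.degrees(np.arctan2(M[1,1],M[0,1]));tgt=np.degrees(YAW)+90
    print('shift',d.round(1),'turn',round(-(tgt-yt),1))
def st():
    s=r.read_state();print('t',s['time'],'box',w2box(s['ee_pos']).round(4),'F',np.round(s['ft_force'],2),'w',s['width'])
E
python3 -c "
from h import *
shift(.11,0,.25)"
```

```text
shift [-687.1 -467.4  -27.5] turn 10.9
```

```bash
python3 -m crank '[[[-40,-27,-28,2,0.2],[-80,-54,-28,4,0.2],[-120,-82,-28,6,0.2],[-160,-109,-28,8,0.2],[-200,-136,-28,11,0.2],[-240,-163,-28,11,0.2],[-280,-190,-28,11,0.2],[-320,-218,-28,11,0.2],[-360,-245,-28,11,0.2],[-400,-272,-28,11,0.2],[-440,-299,-28,11,0.2],[-480,-326,-28,11,0.2],[-520,-354,-28,11,0.2],[-560,-381,-28,11,0.2],[-600,-408,-28,11,0.2],[-640,-435,-28,11,0.2],[-687,-467,-28,11,0.2],[-687,-467,-28,11,0.2],[-687,-467,-28,11,0.2],[-687,-467,-28,11,0.2]]]'
python3 - <<'E'
from h import *
st();shift(.09,0,.2)
a=cam('scene');w=cam('wrist')
A=a['image'][110:235,250:400]
cv2.imwrite('pics/p4.png',np.hstack([cv2.resize(A,(412,343),interpolation=2),cv2.resize(w['image'],(387,343))])[:,:,::-1])
E
```

```text
time: 2.3
ee_pos: [0.6904, -0.1405, 0.2504]
eef_rot: [0.305, 0.952, 0.0, -0.0]
ft_force: [-0.6, -0.3, -0.1]
width: 0.0519
grip_force: 0.0
t 2.3 box [0.109  0.0016 0.2504] F [-0.56 -0.27 -0.08] w 0.05189869824136224
shift [18.9 -1.6 50.4] turn -0.0
```

View pics/p4.png

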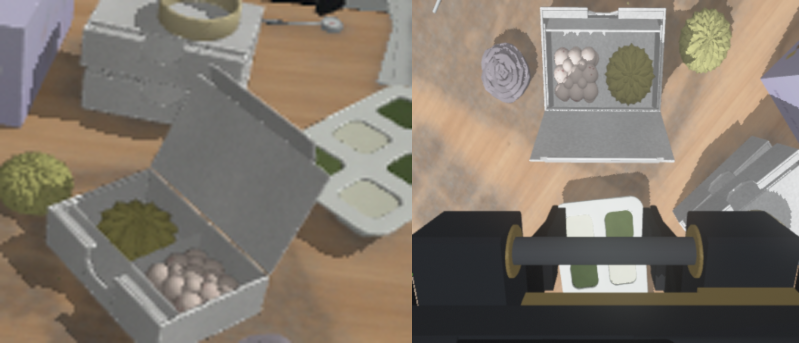

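The wrist view shows the box square to the tool, with lid edge at about (530–672, 160). I'll zoom in on that edge to see the flap.

Run:
```python
from h import *
w=cam('wrist');b=cam('scene')
print(w['eye'],w2box(w['eye']),w['vfov'],w['cx'],w['cy'])
A=w['image'][110:200,140:360]
B=b['image'][125:185,300:380]
cv2.imwrite('pics/p5.png',np.vstack([cv2.resize(A,(700,286),interpolation=2),cv2.copyMakeBorder(cv2.resize(B,(400,300),interpolation=2),0,0,0,300,0)])[:,:,::-1])
for n,p in dict(CL=(.0975,.082,.132),CR=(.0975,-.082,.132),EL=(.088,.063,.157),ER=(.088,-.063,.157),E0=(.107,.063,.156),E0R=(.107,-.063,.156)).items():
    q=proj(w,box2w(*p));s=proj(b,box2w(*p));print(n,(q-[140,110])*3.18,(s-[300,125])*5+[0,286])
```

```text
[ 0.63124021 -0.09716566  0.41277057] [0.03562105 0.00248072 0.41277057] 59.23052872174333 253.89884378278205 197.46739231826453
CL [658.48005132 222.37797362] [107.51745017 344.74601161]
CR [ 44.93878023 221.65656947] [350.79594451 532.12049169]
EL [610.58700672 206.23590294] [125.11429473 325.30404579]
ER [ 91.02482466 205.61648388] [315.68909121 468.74616115]
E0 [604.87371663 280.58921622] [156.28536371 316.17644375]
E0R [ 97.03964886 280.0222571 ] [348.06553385 457.26040211]
```

View pics/p5.png

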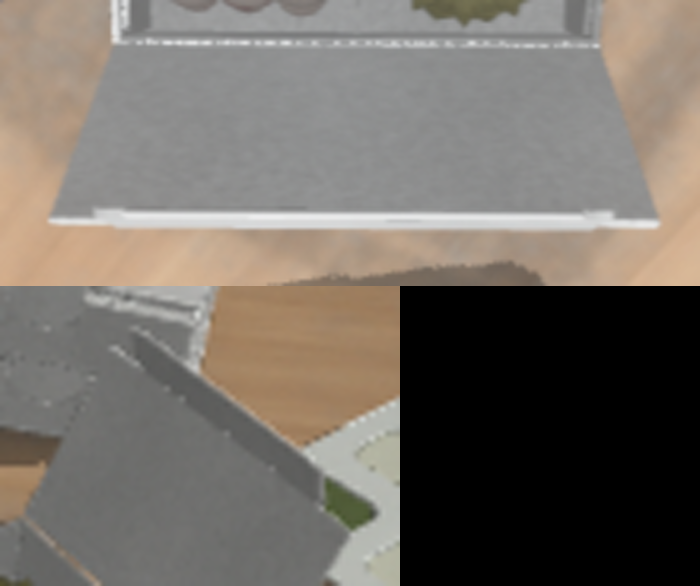

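The model fits: the crease prediction matches to a pixel, and the flap edge is at about x = 0.089, z = 0.157, which gives a flap bend of about 0.7. Next I'll press down on the flap edge, drifting forward, to fold it.

```bash
python3 -m crank '[[[9,-1,40,0,0.2],[17,-2,70,0,0.2],[17,-2,80,0,0.2],[17,-2,88,0,0.2],[18,-2,90,0,0.2],[20,-2,93,0,0.2],[22,-2,96,0,0.2],[24,-2,99,0,0.2],[26,-2,102,0,0.2],[28,-2,104,0,0.2],[30,-2,106,0,0.2],[30,-2,106,0,0.2]]]'
python3 - <<'E'
from h import *
st();b=cam('scene')
B=b['image'][110:235,250:400]
cv2.imwrite('pics/p6.png',cv2.resize(B,(720,600),interpolation=2)[:,:,::-1])
E
```

```text
time: 3.7
ee_pos: [0.6646, -0.1259, 0.1442]
eef_rot: [0.305, 0.952, 0.0, -0.0]
ft_force: [-0.6, 0.7, 0.7]
width: 0.0523
grip_force: 0.0
t 3.7 box [ 0.0794 -0.0015  0.1442] F [-0.61  0.71  0.73] w 0.052296441266514226
```

View pics/p6.png

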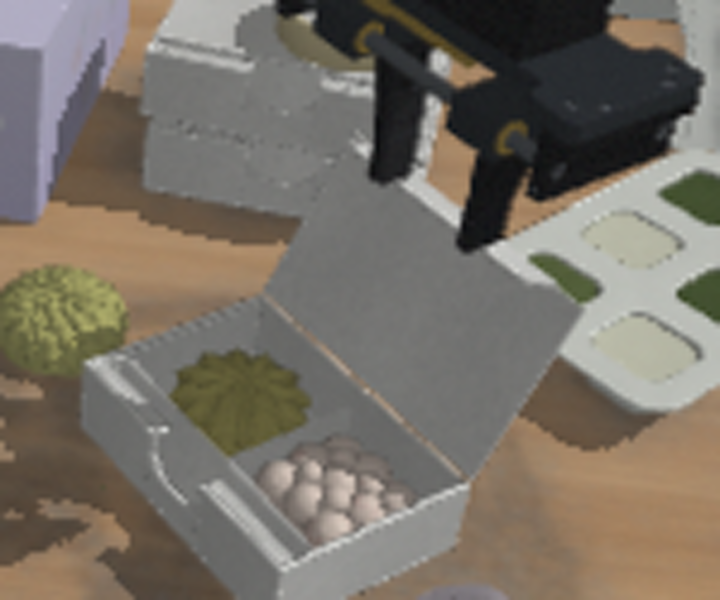

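The fingertips are folding the flap: its outer face now shows at about (400–560, 180–290). I'll continue down a few mm and watch the force.

```bash
python3 -m crank '[[[2,0,1,0,0.2],[4,0,3,0,0.2],[5,0,4,0,0.2],[6,0,5,0,0.2],[6,0,6,0,0.2],[6,0,6,0,0.2]]]'; python3 -m crank '[[[0,0,1,0,0.2],[0,0,2,0,0.2],[0,0,2,0,0.2]]]'
python3 - <<'E'
from h import *
st();w=cam('wrist');b=cam('scene')
for n,th in (('2.0',2.0),('2.1',2.1)):
  c=(.056-.098*np.cos(th),.045+.098*np.sin(th))
  for ph in(1.6,1.75,1.87):
    e=(c[0]-.026*np.cos(th-ph),c[1]+.026*np.sin(th-ph));print(n,ph,np.round(e,4))
B=b['image'][110:235,250:400]
cv2.imwrite('pics/p7.png',np.hstack([cv2.resize(B,(412,343),interpolation=2),cv2.resize(w['image'],(387,343))])[:,:,::-1])
E
```

```text
time: 4.35
ee_pos: [0.6599, -0.1225, 0.1384]
eef_rot: [0.305, 0.952, 0.0, -0.0]
ft_force: [0.9, 0.1, 0.4]
width: 0.0521
grip_force: 0.0
time: 4.65
ee_pos: [0.6609, -0.1231, 0.1375]
eef_rot: [0.306, 0.952, 0.0, 0.001]
ft_force: [0.8, -0.5, 5.2]
width: 0.0522
grip_force: 2.3
t 4.65 box [ 0.0748 -0.0015  0.1375] F [ 0.77 -0.54  5.22] w 0.05221514337074758
2.0 1.6 [0.0728 0.1442]
2.0 1.75 [0.0716 0.1405]
2.0 1.87 [0.071  0.1375]
2.1 1.6 [0.0827 0.1421]
2.1 1.75 [0.0811 0.1385]
2.1 1.87 [0.0802 0.1355]
```

View pics/p7.png

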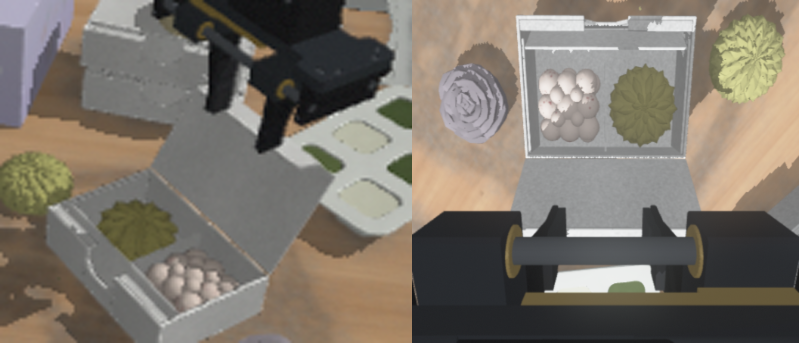

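The upward force rose to 5 N. This is the hard stop: a tip height of 0.1375 matches flap 1.87 with lid 2.1. Next I'll lift, go behind the lid and swing it over.

```bash
python3 -m crank '[[[0,1,-28,0,0.2],[-40,2,-28,0,0.2],[-62,2,-25,0,0.2],[-62,2,0,0,0.2],[-62,2,20,0,0.2],[-50,2,20,0,0.2],[-40,2,20,0,0.2],[-30,2,20,0,0.2],[-20,2,20,0,0.2],[-10,2,19,0,0.2],[0,2,18,0,0.2],[8,2,18,0,0.2],[8,2,18,0,0.2]]]'
python3 -m crank '[[[7,0,0,0,0.2],[14,0,-1,0,0.2],[21,0,-2,0,0.2],[29,0,1,0,0.2],[37,0,3,0,0.2],[44,0,6,0,0.2],[50,0,11,0,0.2],[56,0,16,0,0.2],[62,0,22,0,0.2],[67,0,28,0,0.2],[67,0,28,0,0.2]]]'
python3 - <<'E'
from h import *
st();w=cam('wrist');b=cam('scene')
B=b['image'][110:235,250:400]
cv2.imwrite('pics/p8.png',np.hstack([cv2.resize(B,(412,343),interpolation=2),cv2.resize(w['image'],(387,343))])[:,:,::-1])
E
```

```text
time: 6.05
ee_pos: [0.654, -0.1153, 0.1186]
eef_rot: [0.305, 0.952, 0.0, -0.0]
ft_force: [0.3, 0.4, -0.4]
width: 0.0521
grip_force: 0.0
time: 7.15
ee_pos: [0.5991, -0.0767, 0.0894]
eef_rot: [0.305, 0.952, -0.0, -0.001]
ft_force: [-0.2, -0.0, 0.6]
width: 0.0523
grip_force: 0.0
t 7.15 box [-0.0024  0.0005  0.0894] F [-0.19 -0.03  0.55] w 0.052311984247130405
```

View pics/p8.png

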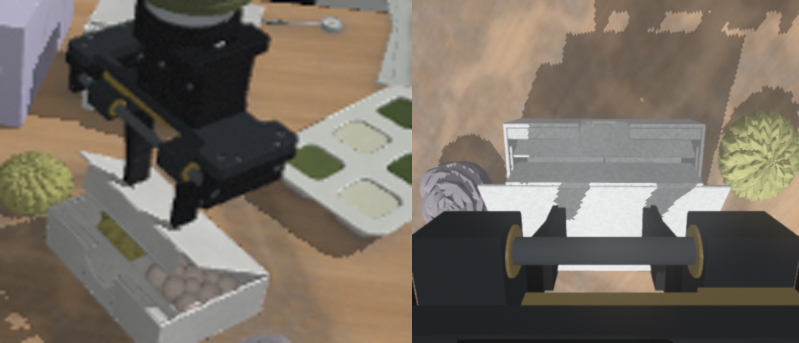

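The lid is over at about 0.6 rad, and the flap hangs from the crease. I'll zoom in to check its bend before pressing.

Run:
```python
from h import *
w=cam('wrist');b=cam('scene')
A=w['image'][185:225,70:440];B=b['image'][155:205,265:345]
cv2.imwrite('pics/p9.png',np.vstack([cv2.resize(A,(777,120),interpolation=2),cv2.copyMakeBorder(cv2.resize(B,(720,450),interpolation=2),0,0,0,57,0)])[:,:,::-1])
for th in(.5,.6,.7):
  c=(.056-.098*np.cos(th),.045+.098*np.sin(th))
  for y in(-.082,.082): 
    p=box2w(c[0],y,c[1]);print(th,'C',y,((proj(w,p)-[70,185])*[2.1,3]).round(),((proj(b,p)-[265,155])*9+[0,120]).round())
  for ph in(1.57,1.75,1.87):
   e=(c[0]-.026*np.cos(th-ph),c[1]+.026*np.sin(th-ph))
   for y in(-.063,.063): 
    p=box2w(e[0],y,e[1]);print(th,ph,y,((proj(w,p)-[70,185])*[2.1,3]).round(),((proj(b,p)-[265,155])*9+[0,120]).round())
```

```text
0.5 C -0.082 [32. 38.] [502. 600.]
0.5 C 0.082 [732.  37.] [105. 218.]
0.5 1.57 -0.063 [140. -61.] [396. 638.]
0.5 1.57 0.063 [624. -62.] [100. 340.]
0.5 1.75 -0.063 [144. -40.] [409. 638.]
0.5 1.75 0.063 [620. -41.] [113. 341.]
0.5 1.87 -0.063 [146. -25.] [419. 636.]
0.5 1.87 0.063 [618. -25.] [122. 339.]
0.6 C -0.082 [17. 84.] [524. 567.]
0.6 C 0.082 [746.  83.] [123. 187.]
0.6 1.57 -0.063 [129. -35.] [411. 605.]
0.6 1.57 0.063 [636. -36.] [112. 308.]
0.6 1.75 -0.063 [133. -15.] [423. 606.]
0.6 1.75 0.063 [631. -15.] [124. 310.]
0.6 1.87 -0.063 [136.  -0.] [432. 605.]
0.6 1.87 0.063 [629.  -1.] [133. 310.]
0.7 C -0.082 [  3. 137.] [549. 533.]
0.7 C 0.082 [760. 136.] [144. 156.]
0.7 1.57 -0.063 [116.  -1.] [429. 571.]
0.7 1.57 0.063 [647.  -2.] [126. 276.]
0.7 1.75 -0.063 [122.  17.] [440. 573.]
0.7 1.75 0.063 [642.  17.] [138. 279.]
0.7 1.87 -0.063 [125.  31.] [449. 573.]
0.7 1.87 0.063 [639.  31.] [146. 280.]
```

View pics/p9.png

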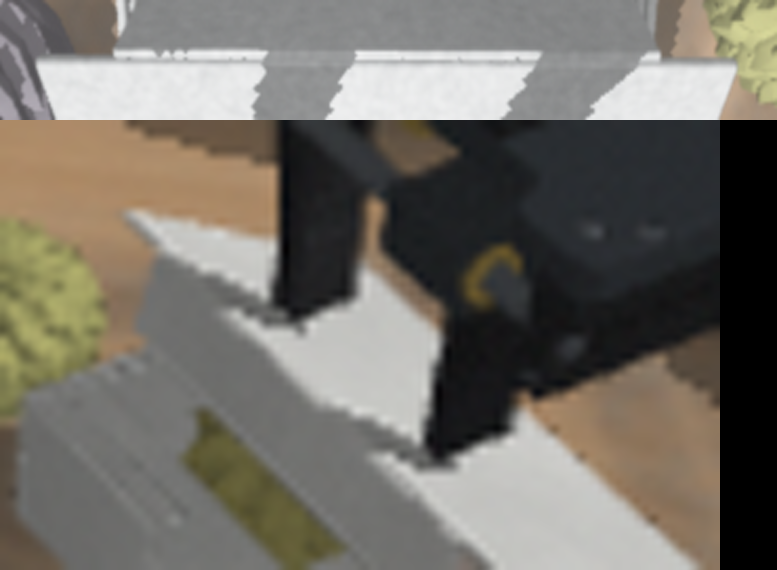

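The flap edge projection matches a bend of about 1.87 with the lid at about 0.54, so it will clear the lip. Now I'll press the lid down along its arc.

```bash
python3 -m crank '[[[4,0,4,0,0.2],[8,0,8,0,0.2],[12,0,12,0,0.2],[16,0,16,0,0.2],[18,0,20,0,0.2],[19,0,24,0,0.2],[20,0,28,0,0.2],[20,0,31,0,0.2],[20,0,34,0,0.2],[20,0,34,0,0.2]]]'
python3 -m crank '[[[1,0,2,0,0.2],[1,0,4,0,0.2],[1,0,5,0,0.2],[1,0,6,0,0.2],[1,0,7,0,0.2],[1,0,7,0,0.2]]]'
python3 -c "
from h import *
st()"
```

```text
time: 8.35
ee_pos: [0.5838, -0.0657, 0.0561]
eef_rot: [0.305, 0.952, -0.0, -0.0]
ft_force: [-0.4, 0.3, 0.7]
width: 0.0519
grip_force: 0.0
time: 8.95
ee_pos: [0.5831, -0.0651, 0.0494]
eef_rot: [0.305, 0.952, 0.0, -0.0]
ft_force: [-0.1, -0.7, 0.9]
width: 0.0522
grip_force: 0.3
t 8.95 box [-0.0222  0.0006  0.0494] F [-0.08 -0.68  0.85] w 0.052153935288772414
```

```bash
python3 -m crank '[[[3,0,1,0,0.2],[5,0,2,0,0.2],[5,0,3,0,0.2],[5,0,3,0,0.2]]]'
python3 -m crank '[[[0,0,1,0,0.2],[0,0,2,0,0.2],[0,0,2,0,0.2]]]'
python3 -c "
from h import *
st()"
```

```text
time: 9.35
ee_pos: [0.5787, -0.0618, 0.0467]
eef_rot: [0.305, 0.952, 0.0, -0.0]
ft_force: [-2.1, 0.9, 6.6]
width: 0.0522
grip_force: 3.0
time: 9.65
ee_pos: [0.5788, -0.0618, 0.046]
eef_rot: [0.305, 0.952, 0.001, -0.001]
ft_force: [-8.7, 1.9, 19.4]
width: 0.0524
grip_force: 10.2
t 9.65 box [-0.0276  0.0009  0.046 ] F [-8.67  1.89 19.42] w 0.05235145475361226
```

At z = 0.046 the force is 19 N, so the lid has hard contact flat. I'll lift clear and look.

```bash
python3 -m crank '[[[0,0,-3,0,0.2],[0,0,-10,0,0.2],[0,0,-50,0,0.2],[0,0,-95,0,0.2],[-35,0,-130,0,0.2],[-75,0,-150,0,0.2],[-75,0,-150,0,0.2],[-75,0,-150,0,0.2]]]'
python3 - <<'E'
from h import *
st();w=cam('wrist');b=cam('scene');t=cam('top')
A=w['image'][0:230,90:430];B=b['image'][155:245,260:350]
cv2.imwrite('pics/p10.png',np.hstack([cv2.resize(B,(400,400),interpolation=2),cv2.resize(A,(400,271),interpolation=2)if 0 else cv2.copyMakeBorder(cv2.resize(A,(400,271),interpolation=2),0,129,0,0,0)])[:,:,::-1])
for n,th in(('0',0),('.1',.1)):
 for y in(-.082,.082):
  p=box2w(.056-.098*np.cos(th),y,.0463+.098*np.sin(th));print(n,y,((proj(b,p)-[260,155])*4.44).round(),((proj(w,p)-[90,0])*1.176+[400,0]).round())
for y in(-.082,.082):
  p=box2w(-.056,y,.044);print('F',y,((proj(b,p)-[260,155])*4.44).round(),((proj(w,p)-[90,0])*1.176+[400,0]).round())
E
```

```text
time: 10.45
ee_pos: [0.64, -0.1063, 0.1942]
eef_rot: [0.306, 0.952, -0.0, -0.0]
ft_force: [0.4, -0.2, -0.3]
width: 0.0521
grip_force: 0.0
t 10.45 box [4.810e-02 1.000e-04 1.942e-01] F [ 0.45 -0.18 -0.31] w 0.05208721865522512
0 -0.082 [237. 313.] [481.  99.]
0 0.082 [ 50. 121.] [703.  98.]
.1 -0.082 [240. 299.] [478.  99.]
.1 0.082 [ 52. 107.] [706.  98.]
F -0.082 [213. 327.] [481.  79.]
F 0.082 [ 28. 132.] [703.  79.]
```

View pics/p10.png

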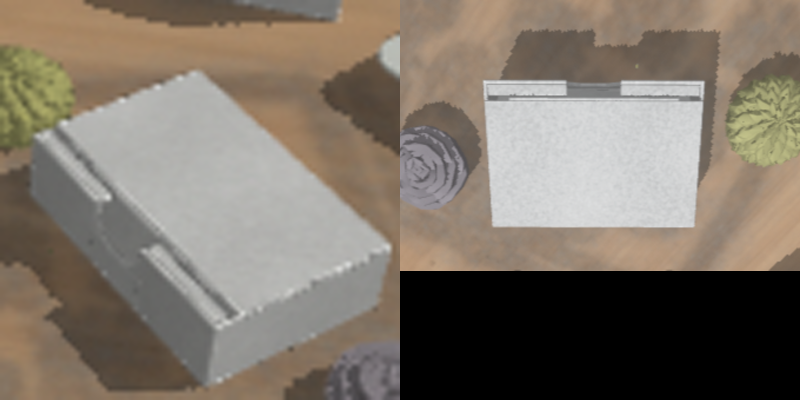

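The lid lies flat (corners at (240,313) and (58,122) in the crop, as predicted for 0 rad). The flap is behind the lip, and the box is where it was. I'll hand in.

```bash
python3 -c "
from bench import r
print(r.close_job())"
```

```text
the job is handed in; nothing more can be done
None
```

The gift box is closed, and I handed the job in at about 10.5 s with the robot clear of everything. In the last pictures the lid lies flat, the flap is down behind the front wall, and the box and neighbouring soaps are where they were. The flap's edge under the lip was out of view, and no verdict came back.

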